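# Seat a cutting die under the lip of its sharpening nest

### The job

Put the oblong, straight-sided dark steel cutting die into the metal sharpening nest: tilt it to slip one end under the overhanging lip, then lower the other end inside the low stop so that the die lies flat on the nest's floor, and let go. Either end may go under the lip. Leave the smaller, round-ended tapered die and the wide tapering die where they are.

Things in the scene. Friction and masses are not known exactly. Their poses are not given: they have to be found in the camera images.
- die_block: The die to seat: a rigid dark steel oblong ring, straight parallel sides and rounded corners, 88 mm long (own x), 40 mm over its sides (y), 30 mm tall, 0.2 kg; grip it across the outside of its long sides. Loose on the board, long axis within 0.4 rad of world x. Origin: centre of its underside, z up. Its two ends are equivalent.
- nest: Fixed aluminium nest. Origin: board level, cavity centre; x to lip end (world +x, +-0.4 rad), z up. In mm: floor z 14; cavity x -51 to 51; end wall x 51-61; cheeks x 16-52, y +-26 to +-34; lip over x 27-61, underside z 56, top 62 (bolts 65); stop x -63 to -51, y +-15, top z 32; sides else open. Die enters nose-down 15-25 deg, tail over the stop; seated, its origin is near (0, 0, 14).
- die_tab: Bystander: a smaller grey steel die with round ends, one narrower, 68 x 34 mm, 30 mm tall, loose on the board. Origin at the centre of its underside.
- die_trap: Bystander: a wide light grey steel die, tapering towards one end, 90 x 62 mm, 30 mm tall, loose on the board. Origin at the centre of its underside.
Mind the look-alikes: they are no part of the job. What is shaped like the die_block but turquoise is not meant.

How it is judged:
By the outcome, as a careful person would: the job done as asked, in the order asked, and still so for the second after the job is handed in, with the robot touching nothing.
It also fails if it takes over 42 s, if anything falls off the work surface, if the arm or the gripper's body presses on something with over 40 N, if the wrist force passes 120 N, or if a joint passes its speed limit or range.

### The arm

A 7-joint arm with a two-finger parallel gripper is mounted at the origin on a cart in front of the work surface, level with it; the furniture and walls round the work are solid. World frame = base frame: x ahead of the robot, y to its left, z up, the work surface at z = 0. Lengths are in m, angles in rad, forces in N, time in s.
With the tool pointing down it reaches from about 0.4 to 0.85 m from the base axis. Payload 4.5 kg.
Tool frame: the origin (TCP) lies midway between the tips of the shut fingers; the grasp point (between the pads) lies 19 mm behind it; z points along the fingers, y is the line along which they close (so a half turn about z gives the same grasp; the last joint's range is limited). The gripper opens to 88 mm and grips with 3 to 60 N. Pads are 18 mm wide; open, the fingers measure 123 mm over their backs; the gripper's body (75 mm by 187 mm) begins 45 mm behind the grasp point.
Start: joints at [-1.139, 0.689, -0.195, 1.565, 0.157, 0.902, -0.215], TCP at [0.242, 0.576, 0.21] pointing down, gripper open.
Joint ranges: [-3.01, 3.01], [-0.46, 2.08], [-1.47, 1.51], [0.13, 2.56], [-1, 4.14], [0.04, 2.09], [-2.66, 2.66]. Speed limits (rad/s): [2.57, 2.57, 3.14, 3.14, 3.14, 3.14, 3.14].

### API

Orientations are given as a unit quaternion [w, x, y, z].
In Python, from bench import r, viewer gives the robot as it stands. The module is installed in compiled form; this text tells all that it offers.
- The arm moves only by the tool step_arm, never from a script. Its argument "commands" is text: rows parted by semicolons, each of 7 numbers parted by spaces: the shift along the tool's x, y, z in cm, then the turn, a rotation vector about the tool's x, y, z in degrees, then the gripper command: -1 is fully open, 1 is shut, values between are in proportion. A call has 1 to 12 rows; each row is the pose to reach, as a shift and turn from the pose commanded when the call began, along the tool's axes at that moment; what a row does not reach only later rows make up. A row lasts 1/10 s, in which the tool goes at most 50 mm and 8.59 degrees, less where a joint would pass 70% of its speed; a pose out of reach is approached as far as the arm can. A call with a gripper value outside its range is refused whole. The fingers move at their own pace and stop on an object; "newtons" is the grip in N (left out, the last holds). Time passes only in rows, so rows that repeat a pose let the fingers close. It gives the time, the measured TCP pose, the force, the opening and the grip force at its end, in the units of the state.
- r.read_state(): the state, without advancing time (a new reading comes with each control period).
- viewer.snapshot(name): name is "scene" or "top" or "wrist"; returns (picture, depth): 384x512x3 uint8, red, green, blue; 384x512 float32, m along the optical axis (not along the pixel's ray), 0 where there is no reading.
- viewer.get_calibration(name): a dict with "vertical_fov" (degrees; the focal length in pixels is half the picture's height over the tangent of half this angle, whatever the lens; pixels are square), "cx", "cy" (the principal point, pixels), "k1" (the pictures are not rectified: a ray, as slopes to the right and down, at radius r is drawn at 1 + k1 r^2 times it, then the intrinsics apply), "pose" (4x4, takes a point from camera to world coordinates). Camera axes: x right, y down, z forward; pixel columns grow to the right and rows downward; lengths in m; the calibration is good to about 2 mm. A picture is of the moment at which its call begins: read the wrist's pose just before it. get_calibration takes no time and is no camera call; for the wrist camera it gives the pose at the moment of the call.
- r.close_job(): hands the job in; it is judged then, once.
The state is a dict: "time": time; "joint_pos": joint angles; "dq": joint speeds; "tau": joint torques, N m; "eef_pos": TCP position; "eef_rot": TCP orientation; "contact_force": force on the tool from outside, world axes, zero at the start; "ft_torque": the same for the moment, N m; "opening": opening from 0.0 (shut) to 1.0 (fully open); "grasp_force": force on a finger pad.
Only numpy, scipy, OpenCV 4.12 (cv2) and the standard library are available. Lean on these libraries where they do the work, as an engineer would, in place of code of your own. Each camera call takes 0.05 s, during which the arm holds its last target. There are 200 camera calls.

## Working session

There is one attempt and no reset: what is moved stays moved. The work goes in short steps, Python scripts to look and compute and a tool call to move; the robot and the scene stay as the last step left them, time stands still between calls to the robot, and variables do not carry over. Pictures are saved under pics/ and viewed, at most 10 in all, crops included, and the job is handed in when it is done.

Besides the shell and the picture viewer there is one more tool, called after "Emit:" as name(argument=value, ...) on one line, values as JSON. step_arm: Moves the arm, as the interface text tells. Its arguments: {"type":"object","properties":{"commands":{"type":"string"},"newtons":{"type":"number"}},"required":["commands"]}

```bash
mkdir -p pics; cat > h.py <<'E'
import numpy as np, cv2
from bench import r, viewer
def snap(name):
    c=viewer.get_calibration(name); p,d=viewer.snapshot(name); return p,d,c
def K(c):
    f=192/np.tan(np.radians(c["vertical_fov"])/2)
    return np.array([[f,0,c["cx"]],[0,f,c["cy"]],[0,0,1.]]),np.array([c["k1"],0,0,0,0.])
def cloud(d,c):
    k,D=K(c); v,u=np.mgrid[:384,:512]
    n=cv2.undistortPoints(np.stack([u.ravel(),v.ravel()],1).astype(float)[:,None],k,D)[:,0]
    P=np.c_[n,np.ones(len(n))]*d.reshape(-1,1); T=np.array(c["pose"])
    return (P@T[:3,:3].T+T[:3,3]).reshape(384,512,3)
E
python3 - <<'E'
from h import *
s=r.read_state(); print(s)
ims=[]
for n in("top","scene"):
    p,d,c=snap(n); np.savez(n+".npz",p=p,d=d,X=cloud(d,c)); print(n,c)
    cv2.imwrite(f"pics/{n}1.png",p[:,:,::-1])
E
```

```text
{'time': 0.0, 'joint_pos': array([-1.1392357 ,  0.68998994, -0.19452891,  1.56635748,  0.15733579,
        0.90248677, -0.21511373]), 'dq': array([ 4.45395718e-05, -1.60692890e-03,  1.01309652e-04,  9.45377656e-04,
       -1.22486531e-03, -1.44433046e-03,  1.12838314e-03]), 'tau': array([ 3.42880085e-04, -5.27562475e+01, -1.26707654e+00, -1.53426701e+01,
       -5.26945945e-02,  6.58963530e-03,  1.63904924e-04]), 'eef_pos': array([0.24188002, 0.57555   , 0.20940317]), 'eef_rot': array([-1.07763318e-04,  1.97519776e-01,  9.80298468e-01, -9.16095967e-04]), 'contact_force': array([ 0.26802166, -0.20617679,  0.38055857]), 'ft_torque': array([ 0.03840685, -0.02517126, -0.00305636]), 'grasp_force': 0.0, 'opening': 1.001407412363548}
top {'vertical_fov': 52.61865004211312, 'cx': 258.38095416110747, 'cy': 186.99271554800941, 'k1': -0.07376518270962297, 'pose': array([[ 0.00686022, -0.99801158,  0.06265646,  0.42256143],
       [-0.99978194, -0.00808126, -0.01925526,  0.03633832],
       [ 0.01972332, -0.0625107 , -0.99784939,  0.93656235],
       [ 0.        ,  0.        ,  0.        ,  1.        ]])}
scene {'vertical_fov': 48.598244388820035, 'cx': 260.4799981096934, 'cy': 191.1160894027384, 'k1': 0.038210566697733844, 'pose': array([[ 0.55776357, -0.52340874,  0.64416077, -0.11359217],
       [-0.82996669, -0.3586598 ,  0.42722177, -0.34953182],
       [ 0.00742297, -0.77292072, -0.63445919,  0.62578775],
       [ 0.        ,  0.        ,  0.        ,  1.        ]])}
```

View pics/top1.png

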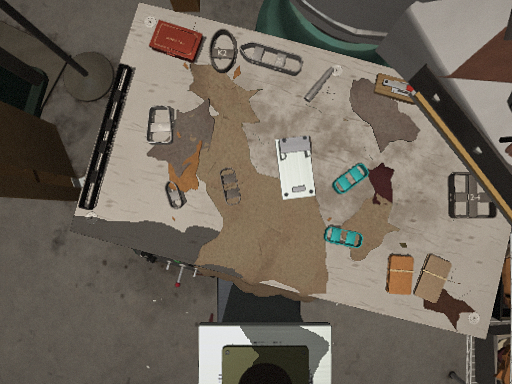

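View pics/scene1.png

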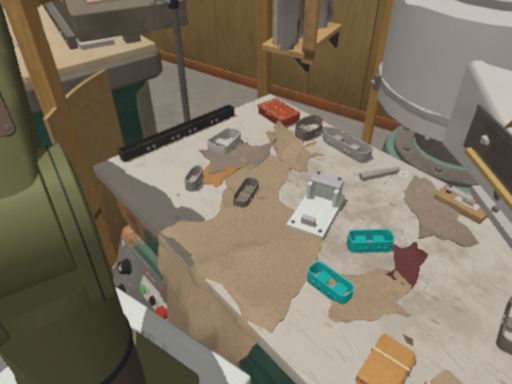

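The top view shows the dark oblong die at (231,185), the nest at (295,167) with its lip at the top end, die_tab at (175,195) and die_trap at (160,124). The two turquoise look-alikes are to the right of the nest.

```bash
python3 - <<'E'
from h import *
t=np.load("top.npz"); X=t["X"];p=t["p"]
b=X[280:284,240:300,2]; print("table z",np.median(b), (t["d"]==0).mean())
for nm,(u0,u1,v0,v1) in dict(die=(212,252,158,212),nest=(268,324,130,206)).items():
    Z=X[v0:v1,u0:u1]; 
    print(nm); print((Z[::3,::3,2]*1000).round().astype(int))
Z=X[158:212,212:252]; m=(Z[...,2]>.022)&(Z[...,2]<.045)
pts=Z[m][:,:2]; rc=cv2.minAreaRect((pts*1000).astype(np.float32)); print(rc, len(pts))
Z=X[125:210,265:326]; 
for lo,hi in((.008,.02),(.05,.07),(.025,.04)):
    m=(Z[...,2]>lo)&(Z[...,2]<hi); print(lo,m.sum(),cv2.minAreaRect((Z[m][:,:2]*1000).astype(np.float32)),Z[m].mean(0))
c=np.hstack([cv2.resize(p[150:220,200:260,::-1],None,fx=6,fy=6,interpolation=2),cv2.resize(p[130:200,265:325,::-1],None,fx=6,fy=6,interpolation=2)])
cv2.imwrite("pics/c1.png",c)
E
```

```text
table z 0.0009447874759451191 0.0042266845703125
die
[[  6   3   5   2   4   5   2   3   2   3   3   5   6   0]
 [  6   6   5   4   1   4   3   4   4   5   4   5   4  -3]
 [  3   9   6   4   7   6   3   5   2   5   7   6   3 937]
 [  7   9   6   7   6   8   3   5   5  10   5   4   6   4]
 [ 10   8   5  30  15   3   4  31   8   9   9   8  12  11]
 [  6   5   6   6   8   4  12  13   6  10   8  11   8  10]
 [  3   3   3  12  16  14  16  15   6  10   8  10   8   7]
 [  5   6   7  30  16  13  17  13  27  10  10  10   6   5]
 [  8   8   6  32  12  18  16   8  30  13  11   7   6   9]
 [  8  10  11  10   8  12  10   8   7  11   7  10   7   5]
 [  6   4  12   9  17   3   6  15  15  13  10   6   6   3]
 [  3   3   1   3  30  12  12  14  15  11   9  11   8   7]
 [  3   4   2   0  28  14  15  15  16  28  14   8   7   7]
 [  3   6   6   3  16  15  15  16  10  30  10  11   6   3]
 [  4   4   5   2   6   6   9  13  11  31   6   6   4   3]
 [  0   7   3   9  10  30  12  29  26  11  10   7   4   4]
 [  2  -1   6   9  12  11  13  12  13  12   8   3   2   6]
 [ -2   0   7   9  12  10  12  12  10   6   
[... 1981 characters left out ...]
4   0   5   5   3   5   8   7   9   8  10  12  12  10   0
    1]
 [  4   8   4   2  -1   7   3  10   7   4   9   9   7  12  11  12   6   6
    2]]
((482.32452392578125, 86.06027221679688), (85.87590789794922, 35.889530181884766), 13.042612075805664) 112
0.008 1651 ((511.6008605957031, -63.28540802001953), (165.74929809570312, 122.58485412597656), 0.35734090209007263) [ 0.50253489 -0.07156769  0.01317461]
0.05 486 ((570.3782958984375, -63.36084747314453), (44.3933219909668, 68.08273315429688), 7.373708724975586) [ 0.57356512 -0.06240099  0.06090285]
0.025 88 ((526.7236328125, -68.05146026611328), (111.20369720458984, 65.93048858642578), 7.575922012329102) [ 0.49616979 -0.07006157  0.03176005]
```

View pics/c1.png

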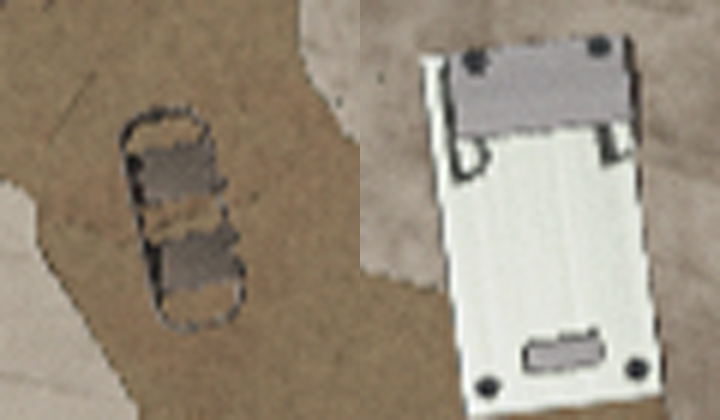

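```bash
cat >> h.py <<'E'
from scipy.spatial.transform import Rotation as R
def pose():
    s=r.read_state(); q=np.array(s["eef_rot"]); return np.array(s["eef_pos"]),R.from_quat(q[[1,2,3,0]])
def toolR(yaw,lean=0):
    # tool x along yaw+180 horizontally, z down; lean>0: hand leans towards +die x (nose-down), degrees
    y=R.from_euler('z',yaw,degrees=True); return y*R.from_euler('y',lean,degrees=True)*R.from_matrix([[-1,0,0],[0,1,0],[0,0,-1]])
def cmd(p,Rt,p0=None,R0=None):
    if p0 is None: p0,R0=pose()
    a=R0.inv().apply(np.array(p)-p0)*100; b=(R0.inv()*Rt).as_rotvec(degrees=True)
    return np.r_[a,b].round(2)
E
python3 -c "
from h import *
print(cmd([.48,.03,.23],toolR(10)))"
```

```text
[-4.308e+01 -4.108e+01 -1.980e+00 -1.000e-01 -2.000e-02 -3.279e+01]
```

Emit:
step_arm(commands="-43.1 -41.1 -2 -0.1 0 -32.8 -1;-43.1 -41.1 -2 -0.1 0 -32.8 -1;-43.1 -41.1 -2 -0.1 0 -32.8 -1;-43.1 -41.1 -2 -0.1 0 -32.8 -1;-43.1 -41.1 -2 -0.1 0 -32.8 -1;-43.1 -41.1 -2 -0.1 0 -32.8 -1;-43.1 -41.1 -2 -0.1 0 -32.8 -1;-43.1 -41.1 -2 -0.1 0 -32.8 -1;-43.1 -41.1 -2 -0.1 0 -32.8 -1;-43.1 -41.1 -2 -0.1 0 -32.8 -1;-43.1 -41.1 -2 -0.1 0 -32.8 -1;-43.1 -41.1 -2 -0.1 0 -32.8 -1")

```text
time: 1.3
eef_pos: [0.4807, 0.0277, 0.2301]
eef_rot: [0.0, -0.087, 0.996, 0.001]
contact_force: [1.0, 0.1, -0.1]
opening: 0.998
grasp_force: 0.0
```

```bash
python3 - <<'E'
from h import *
print(r.read_state()); print(cmd([.48,.03,.23],toolR(10)))
p,d,c=snap("wrist"); X=cloud(d,c); np.savez("w1.npz",p=p,d=d,X=X); print(c)
cv2.imwrite("pics/w1.png",p[:,:,::-1])
E
```

```text
{'time': 1.3, 'joint_pos': array([ 0.13577616,  0.49855764, -0.43727661,  1.9532653 ,  0.29871722,
        0.75240293,  1.26946113]), 'dq': array([ 0.91050881,  0.16056686, -0.02627556, -0.40454979,  0.01017694,
        0.24544179,  0.95799593]), 'tau': array([-3.48983109e+00, -4.18190932e+01, -2.26441674e+00, -1.12455636e+01,
        2.28448230e-02,  3.47653718e-02, -9.46555138e-01]), 'eef_pos': array([0.48066185, 0.0276964 , 0.23013098]), 'eef_rot': array([ 2.15021322e-05, -8.66574694e-02,  9.96237911e-01,  7.12152291e-04]), 'contact_force': array([ 1.04173688,  0.11056318, -0.08403012]), 'ft_torque': array([ 0.07194505, -0.0126672 ,  0.02422465]), 'grasp_force': 0.0, 'opening': 0.9978599157596547}
[ 0.03  0.24  0.01  0.08  0.01 -0.06]
{'vertical_fov': 68.81569412645524, 'cx': 256.3129431584722, 'cy': 190.3754951563548, 'k1': -0.0038395423700970854, 'pose': array([[-0.1733186 ,  0.93354233,  0.31378236,  0.39865401],
       [ 0.98486525,  0.16394652,  0.05623149,  0.01318457],
       [ 0.00105095,  0.31877931, -0.94782839,  0.40462034],
       [ 0.        ,  0.        ,  0.        ,  1.        ]])}
```

View pics/w1.png

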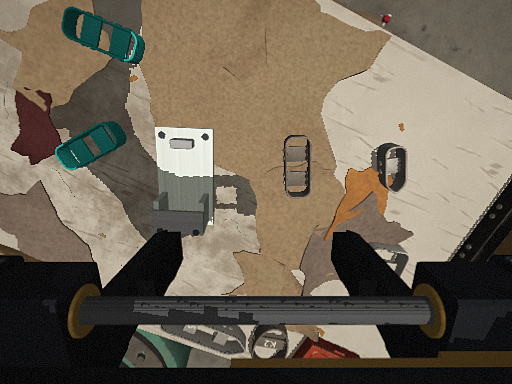

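The wrist view shows the nest at (185,180), with the stop at the top and the lip at the bottom, and the die at (297,165). I'll measure again now that the arm has stopped.

```bash
python3 - <<'E'
from h import *
p,d,c=snap("wrist"); X=cloud(d,c)
def rect(X,box,lo,hi):
    u0,u1,v0,v1=box; Z=X[v0:v1,u0:u1]; m=((Z[...,2]>lo)&(Z[...,2]<hi)).astype(np.uint8)
    n,l,st,_=cv2.connectedComponentsWithStats(m,connectivity=8)
    P=Z[m>0]; rc=cv2.minAreaRect((P[:,:2]*1000).astype(np.float32)); print(box,lo,len(P),np.round(rc[0],1),np.round(rc[1],1),round(rc[2],1),"zmed",np.median(P[:,2]).round(4))
W=(272,325,118,215)
print("table",np.median(X[20:100,180:260,2]), np.median(X[150:200,262:275,2]))
rect(X,W,.022,.045)
rect(X,W,.026,.038)
rect(X,(160,205,130,158),.024,.04)
rect(X,(140,225,190,245),.05,.063)
Z=X[118:245,140:230]; m=(Z[...,2]>.010)&(Z[...,2]<.018); print("floor",np.median(Z[m][:,2]),m.sum())
rect(X,(140,225,120,200),.0105,.018)
# colour: bright plate -> ray onto z=14mm
k,D=K(c); T=c["pose"]
def ray(uv,z):
    n=cv2.undistortPoints(np.float64(uv).reshape(-1,1,2),k,D)[:,0]; v=np.c_[n,np.ones(len(n))]@T[:3,:3].T
    return T[:3,3]+v*((z-T[2,3])/v[:,2])[:,None]
g=cv2.cvtColor(p,cv2.COLOR_RGB2GRAY); 
m=(p.min(2)>225).astype(np.uint8); n,l,st,ce=cv2.connectedComponentsWithStats(m); 
i=1+np.argmax(st[1:,4]); print(st[i])
# dark die mask, rays on z=30mm (outer top rim)
u0,u1,v0,v1=W; s=g[v0:v1,u0:u1]; m=(s<75).astype(np.uint8); n,l,st,ce=cv2.connectedComponentsWithStats(m); i=1+np.argmax(st[1:,4]); v,u=np.nonzero(l==i); print(st[i]+[u0,v0,0,0,0])
rc=cv2.minAreaRect((ray(np.c_[u+u0,v+v0],.030)[:,:2]*1000).astype(np.float32)); print("die dark z30",rc)
rc=cv2.minAreaRect((ray(np.c_[u+u0,v+v0],.0)[:,:2]*1000).astype(np.float32)); print("die dark z0",rc)
print(pose()[0],cmd([.48,.03,.23],toolR(10)))
a=cv2.resize(p[115:215,265:330,::-1],None,fx=5,fy=5,interpolation=2);b=cv2.resize(p[120:245,145:225,::-1],None,fx=4,fy=4,interpolation=2)
cv2.imwrite("pics/w2.png",np.hstack([a,b]))
E
```

```text
table 0.00643749733812557 0.0059785123583911415
(272, 325, 118, 215) 0.022 432 [481.1  86. ] [88.1 35.6] 13.6 zmed 0.0297
(272, 325, 118, 215) 0.026 345 [481.1  86. ] [88.1 35.6] 13.6 zmed 0.0299
(160, 205, 130, 158) 0.024 220 [475.6 -75. ] [12.3 29.5] 7.0 zmed 0.0317
(140, 225, 190, 245) 0.05 1184 [570.2 -63. ] [45.2 67.9] 7.4 zmed 0.0617
floor 0.013996193551885278 4288
(140, 225, 120, 200) 0.0105 3804 [504.1 -72. ] [114.9  79.8] 7.0 zmed 0.014
[ 163  127   57   50 1677]
[296 136  23  60 313]
die dark z30 ((481.59674072265625, 96.6095962524414), (29.00557518005371, 83.0268325805664), 84.75812530517578)
die dark z0 ((488.0444030761719, 103.88395690917969), (31.33072280883789, 89.6824722290039), 84.75812530517578)
[0.4820702  0.02243257 0.22961588] [ 0.08  0.78 -0.04 -0.13  0.   -0.72]
```

View pics/w2.png

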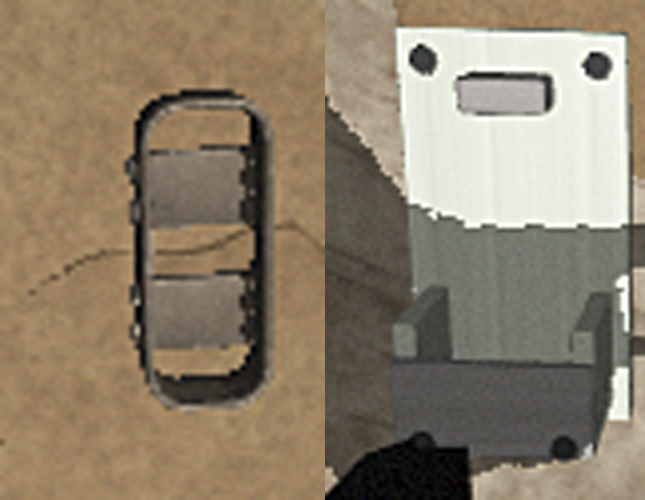

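The crop shows the die with small bolt heads on its side (rows 165 to 330), and the nest's stop, cheeks and lip are all clear. The die is at (481.1, 86.0) mm with yaw 13.6°. The nest is at (532.1, −67.9) mm with yaw 7.2°.

```bash
cat >> h.py <<'E'
DIE=np.array([.4811,.0860]);DY=13.6;NEST=np.array([.5321,-.0679]);NY=7.2;L=-10
def dietcp(x,z,lean=L,c=DIE,yaw=DY):
    a=np.radians(lean); xx=x-.019*np.sin(a); y=np.radians(yaw); return np.r_[c+xx*np.array([np.cos(y),np.sin(y)]),z]
E
python3 - <<'E'
from h import *
print(pose()[0],cmd(dietcp(-.016,.07),toolR(DY,L)))
E
```

```text
[0.4820702  0.02243257 0.22961588] [  0.34   6.23  15.95  -0.5  -10.    -4.3 ]
```

Emit:
step_arm(commands="0.3 6.2 15.9 -0.5 -10 -4.3 -1;0.3 6.2 15.9 -0.5 -10 -4.3 -1;0.3 6.2 15.9 -0.5 -10 -4.3 -1;0.3 6.2 15.9 -0.5 -10 -4.3 -1;0.3 6.2 15.9 -0.5 -10 -4.3 -1;0.3 6.2 15.9 -0.5 -10 -4.3 -1;0.3 6.2 15.9 -0.5 -10 -4.3 -1")

```text
time: 2.1
eef_pos: [0.4555, 0.0758, 0.0815]
eef_rot: [0.065, -0.127, 0.99, 0.0]
contact_force: [-0.2, -0.4, -0.5]
opening: 0.999
grasp_force: 0.0
```

```bash
python3 - <<'E'
from h import *
print(pose()[0],dietcp(-.016,.07),r.read_state()["dq"].round(3),cmd(dietcp(-.016,.07),toolR(DY,L)),cmd(dietcp(-.016,.008),toolR(DY,L)))
E
```

```text
[0.45545711 0.07575895 0.08146474] [0.46875543 0.08301353 0.07      ] [ 0.189  0.217 -0.449  0.056  2.08   0.277 -2.179] [-1.31  0.39  1.32 -0.77 -2.55  1.12] [-0.51  0.49  7.47 -0.77 -2.55  1.12]
```

Emit:
step_arm(commands="0 0 0 0 0 0 -1;0 0 0 0 0 0 -1")

```text
time: 2.3
eef_pos: [0.4555, 0.0749, 0.082]
eef_rot: [0.065, -0.127, 0.99, 0.0]
contact_force: [-0.2, -0.6, -0.2]
opening: 0.999
grasp_force: 0.0
```

```bash
python3 - <<'E'
from h import *
s=r.read_state();print(s["joint_pos"].round(3),s["dq"].round(3),cmd(dietcp(-.016,.07),toolR(DY,L)),cmd(dietcp(-.016,.01),toolR(DY,L)))
E
```

```text
[-0.105  0.712 -0.273  2.289  1.432  0.202  0.106] [-0.001 -0.012  0.014 -0.003 -0.005  0.001 -0.005] [-1.32  0.47  1.37 -0.77 -2.59  1.07] [-0.55  0.57  7.32 -0.77 -2.59  1.07]
```

Leaning back puts joint 6 near its limit. A vertical grip still clears the lip, so I'll use lean 0.

```bash
sed -i 's/L=-10/L=0/' h.py; python3 - <<'E'
from h import *
print(cmd(dietcp(-.016,.07),toolR(DY,L)),cmd(dietcp(-.016,.01),toolR(DY,L)))
E
```

```text
[-1.    0.48  1.33 -0.86  7.4   1.  ] [-0.22  0.57  7.28 -0.86  7.4   1.  ]
```

Emit:
step_arm(commands="-1 0.5 1.3 -0.9 7.4 1 -1;-1 0.5 1.3 -0.9 7.4 1 -1;-1 0.5 1.3 -0.9 7.4 1 -1;-1 0.5 1.3 -0.9 7.4 1 -1;-1 0.5 1.3 -0.9 7.4 1 -1")

```text
time: 2.8
eef_pos: [0.4658, 0.0817, 0.0705]
eef_rot: [0.001, -0.118, 0.993, 0.0]
contact_force: [0.3, -1.5, 0.2]
opening: 1.003
grasp_force: 0.0
```

```bash
python3 - <<'E'
from h import *
s=r.read_state();print(s["joint_pos"].round(3),s["dq"].round(3),cmd(dietcp(-.016,.07),toolR(DY,L)),cmd(dietcp(-.016,.008),toolR(DY,L)))
E
```

```text
[ 0.028  0.785 -0.487  2.124  0.884  0.442  0.644] [-0.018 -0.008  0.02   0.026  0.017  0.    -0.009] [ 0.01  0.06  0.05  0.01  0.1  -0.08] [ 0.03  0.06  6.25  0.01  0.1  -0.08]
```

Aligned; descend.

Emit:
step_arm(commands="0 0.1 3 0 0.1 0 -1;0 0.1 5 0 0.1 0 -1;0 0.1 6.2 0 0.1 0 -1;0 0.1 6.5 0 0.1 0 -1;0 0.1 6.7 0 0.1 0 -1;0 0.1 6.7 0 0.1 0 -1")

```text
time: 3.4
eef_pos: [0.4657, 0.0831, 0.0039]
eef_rot: [-0.0, -0.118, 0.993, -0.0]
contact_force: [-0.2, -0.4, -0.8]
opening: 0.997
grasp_force: 0.0
```

Emit:
step_arm(commands="0 0 0 0 0 0 1;0 0 0 0 0 0 1;0 0 0 0 0 0 1;0 0 0 0 0 0 1;0 0 0 0 0 0 1;0 0 0 0 0 0 1;0 0 0 0 0 0 1;0 0 0 0 0 0 1", newtons=35)

```text
time: 4.2
eef_pos: [0.4658, 0.0832, 0.0033]
eef_rot: [-0.0, -0.118, 0.993, 0.0]
contact_force: [0.0, 0.2, 0.1]
opening: 0.302
grasp_force: 0.0
```

Emit:
step_arm(commands="0 0 0 0 0 0 1;0 0 0 0 0 0 1;0 0 0 0 0 0 1;0 0 0 0 0 0 1", newtons=35)

```text
time: 4.6
eef_pos: [0.4659, 0.0832, 0.0034]
eef_rot: [-0.0, -0.118, 0.993, 0.0]
contact_force: [0.1, -0.1, -0.5]
opening: 0.008
grasp_force: 0.0
```

```bash
python3 - <<'E'
from h import *
p,d,c=snap("wrist"); p2,d2,c2=snap("top"); X=cloud(d2,c2); np.savez("t2.npz",p=p2,d=d2,X=X); np.savez("w3.npz",p=p,d=d,X=cloud(d,c))
cv2.imwrite("pics/w3.png",np.hstack([p[:,:,::-1],cv2.resize(p2[130:226,196:268,::-1],None,fx=4,fy=4,interpolation=2)]))
E
```

```text
(no output)
```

View pics/w3.png

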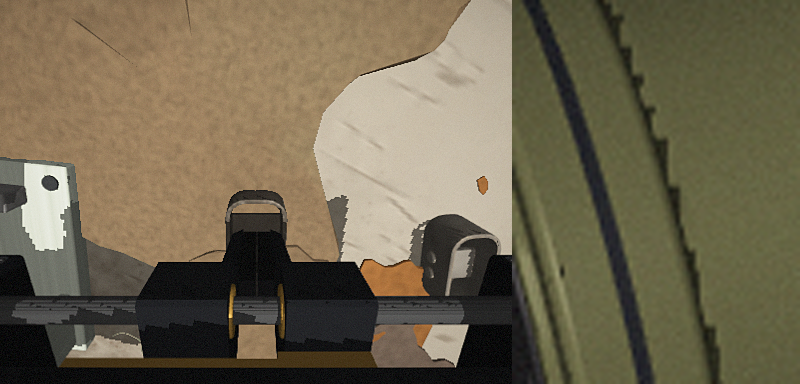

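```bash
python3 - <<'E'
from h import *
w=np.load("w3.npz"); X=w["X"]
print(pose()[0]); np.set_printoptions(linewidth=200,suppress=True)
for v in (195,205,215,225,232,240,250,258):
    print(v,[(u,*(X[v,u]*1000).round().astype(int)) for u in (215,228,240,258,275,284,300)])
E
```

```text
[0.46584172 0.08316484 0.00337565]
195 [(215, np.int64(449), np.int64(52), np.int64(9)), (228, np.int64(447), np.int64(60), np.int64(11)), (240, np.int64(441), np.int64(67), np.int64(21)), (258, np.int64(438), np.int64(78), np.int64(22)), (275, np.int64(437), np.int64(88), np.int64(19)), (284, np.int64(439), np.int64(95), np.int64(10)), (300, np.int64(437), np.int64(105), np.int64(7))]
205 [(215, np.int64(456), np.int64(53), np.int64(10)), (228, np.int64(450), np.int64(62), np.int64(20)), (240, np.int64(451), np.int64(69), np.int64(13)), (258, np.int64(449), np.int64(80), np.int64(10)), (275, np.int64(439), np.int64(88), np.int64(29)), (284, np.int64(442), np.int64(95), np.int64(19)), (300, np.int64(444), np.int64(108), np.int64(6))]
215 [(215, np.int64(462), np.int64(55), np.int64(11)), (228, np.int64(451), np.int64(63), np.int64(30)), (240, np.int64(456), np.int64(70), np.int64(15)), (258, np.int64(454), np.int64(82), np.int64(14)), (275, np.int64(452), np.int64(92), np.int64(14)), (284, np.int64(444), np.int64(94), np.int64(29)), (300, np.int64(452), np.int64(110), np.int64(4))]
2
[... 1074 characters left out ...]
 np.int64(489), np.int64(60), np.int64(8)), (228, np.int64(459), np.int64(67), np.int64(54)), (240, np.int64(459), np.int64(73), np.int64(53)), (258, np.int64(457), np.int64(82), np.int64(52)), (275, np.int64(453), np.int64(90), np.int64(55)), (284, np.int64(453), np.int64(94), np.int64(54)), (300, np.int64(473), np.int64(115), np.int64(12))]
258 [(215, np.int64(493), np.int64(61), np.int64(12)), (228, np.int64(459), np.int64(68), np.int64(62)), (240, np.int64(459), np.int64(73), np.int64(60)), (258, np.int64(460), np.int64(83), np.int64(54)), (275, np.int64(455), np.int64(90), np.int64(60)), (284, np.int64(453), np.int64(94), np.int64(61)), (300, np.int64(481), np.int64(118), np.int64(10))]
```

```bash
python3 - <<'E'
from h import *
w=np.load("w3.npz"); X=w["X"]
for u in (245,268):
  print(u,[(v,*map(int,(X[v,u]*1000).round())) for v in range(222,256,3)])
w=np.load("w1.npz"); X=w["X"]
p0=np.array([.48066,.02770,.23013])
for u in (165,176,345,352):
  print("open",u,[(v,*map(int,((X[v,u]-p0)*1000).round())) for v in range(222,262,3)])
E
```

```text
245 [(222, 461, 75, 15), (225, 462, 75, 16), (228, 465, 75, 15), (231, 467, 76, 15), (234, 459, 75, 35), (237, 459, 75, 38), (240, 459, 75, 42), (243, 459, 75, 45), (246, 458, 75, 49), (249, 458, 75, 52), (252, 459, 76, 54), (255, 459, 76, 56)]
268 [(222, 457, 89, 15), (225, 459, 89, 14), (228, 461, 90, 15), (231, 463, 90, 16), (234, 456, 88, 35), (237, 455, 87, 39), (240, 456, 87, 41), (243, 456, 87, 45), (246, 456, 87, 48), (249, 456, 87, 52), (252, 456, 87, 54), (255, 456, 87, 57)]
open 165 [(222, 96, -107, -168), (225, 101, -107, -168), (228, 105, -106, -168), (231, -1, -53, 30), (234, 0, -52, 32), (237, 0, -52, 35), (240, 0, -51, 38), (243, 0, -50, 41), (246, -1, -48, 45), (249, -1, -48, 48), (252, -1, -47, 51), (255, -1, -46, 54), (258, 1, -46, 53), (261, 2, -45, 55)]
open 176 [(222, 94, -92, -168), (225, 99, -92, -169), (228, 103, -92, -167), (231, 108, -92, -169), (234, -1, -46, 32), (237, -1, -46, 35), (240, -1, -45, 38), (243, 1, -44, 38), (246, 2, -44, 38), (249, 4, -44, 39), (252, 5, -44, 40), (255, 6, -43, 41), (258, 9, -43, 40), (261, 9, -43, 42)]
open 345 [(222, 77, 154, -223), (225, 83, 156, -225), (228, 87, 157, -223), (231, 92, 159, -224), (234, -18, 48, 32), (237, -18, 47, 35), (240, -17, 46, 39), (243, -17, 45, 41), (246, -17, 44, 45), (249, -17, 43, 48), (252, -17, 42, 51), (255, -15, 43, 51), (258, -13, 44, 51), (261, -12, 44, 51)]
open 352 [(222, 76, 165, -225), (225, 81, 167, -225), (228, 86, 168, -224), (231, -20, 52, 31), (234, -20, 50, 35), (237, -19, 50, 38), (240, -18, 49, 40), (243, -17, 49, 41), (246, -18, 48, 45), (249, -18, 46, 49), (252, -17, 46, 51), (255, -17, 45, 54), (258, -17, 44, 56), (261, -16, 44, 58)]
```

The shut fingers are just above the die's rim. In the depth data the fingertips sit about 30 mm higher than the reported TCP. I'll open, go lower in steps while watching the force, and re-measure the tips.

Emit:
step_arm(commands="0 0 0 0 0 0 -1;0 0 0 0 0 0 -1;0 0 0 0 0 0 -1;0 0 0 0 0 0 -1;0 0 0 0 0 0 -1;0 0 0 0 0 0 -1;0 0 0 0 0 0 -1;0 0 0 0 0 0 -1;0 0 0 0 0 0 -1;0 0 0 0 0 0 -1")

```text
time: 5.7
eef_pos: [0.4659, 0.0832, 0.0034]
eef_rot: [-0.0, -0.118, 0.993, 0.0]
contact_force: [-1.2, -0.7, -0.7]
opening: 0.889
grasp_force: 0.0
```

Emit:
step_arm(commands="0 0 0.7 0 0 0 -1;0 0 1.3 0 0 0 -1;0 0 1.5 0 0 0 -1;0 0 1.5 0 0 0 -1")

```text
time: 6.1
eef_pos: [0.4655, 0.0832, -0.0122]
eef_rot: [-0.001, -0.118, 0.993, -0.0]
contact_force: [0.2, -0.6, 0.5]
opening: 0.998
grasp_force: 0.0
```

```bash
python3 - <<'E'
from h import *
p,d,c=snap("wrist");X=cloud(d,c);s=r.read_state();p0=s["eef_pos"];print(p0,s["opening"],c["pose"][:3,3]-p0)
g=d<.26
for u in list(range(166,186,4))+list(range(330,354,4)):
  v=np.nonzero(g[:,u]&(np.arange(384)>200))[0][:1]
  print(u,[(k,*map(int,(X[k,u]*1000).round())) for k in (v[0],v[0]+2)])
E
```

```text
[ 0.46562062  0.0831963  -0.01194635] 0.9984803490311337 [-0.08081335 -0.01941571  0.17439707]
166 [(np.int64(201), 455, 25, 5), (np.int64(203), 457, 25, 4)]
170 [(np.int64(201), 455, 27, 4), (np.int64(203), 456, 27, 4)]
174 [(np.int64(201), 455, 30, 4), (np.int64(203), 456, 30, 4)]
178 [(np.int64(201), 454, 32, 4), (np.int64(203), 455, 32, 5)]
182 [(np.int64(201), 453, 34, 4), (np.int64(203), 454, 35, 5)]
330 [(np.int64(201), 434, 123, -1), (np.int64(203), 433, 121, 5)]
334 [(np.int64(201), 433, 125, 0), (np.int64(203), 434, 125, 0)]
338 [(np.int64(201), 432, 127, 0), (np.int64(203), 434, 128, 0)]
342 [(np.int64(201), 432, 130, -1), (np.int64(203), 433, 130, 0)]
346 [(np.int64(201), 431, 132, 1), (np.int64(203), 432, 132, 1)]
350 [(np.int64(201), 431, 134, 0), (np.int64(203), 432, 135, 0)]
```

Emit:
step_arm(commands="0 0 0.6 0 0 0 -1;0 0 1.1 0 0 0 -1;0 0 1.2 0 0 0 -1;0 0 1.2 0 0 0 -1")

```text
time: 6.55
eef_pos: [0.4657, 0.0832, -0.0238]
eef_rot: [-0.0, -0.118, 0.993, -0.0]
contact_force: [0.1, -0.2, -0.3]
opening: 0.997
grasp_force: 0.0
```

```bash
python3 - <<'E'
from h import *
p,d,c=snap("wrist");X=cloud(d,c);s=r.read_state();p0=s["eef_pos"];print(p0,s["contact_force"])
for u in (166,172,178,340,346,352):
  print(u,[(k,*map(int,(X[k,u]*1000).round())) for k in range(222,243,3)])
E
```

```text
[ 0.46582866  0.08318899 -0.02360781] [0.31369363 0.09694906 0.09993234]
166 [(222, 464, 29, 4), (225, 466, 29, 3), (228, 467, 30, 4), (231, 468, 31, 7), (234, 469, 31, 8), (237, 469, 32, 11), (240, 469, 33, 14)]
172 [(222, 463, 33, 4), (225, 465, 33, 4), (228, 467, 33, 3), (231, 468, 34, 5), (234, 468, 35, 8), (237, 469, 35, 10), (240, 468, 36, 14)]
178 [(222, 462, 36, 5), (225, 463, 37, 6), (228, 465, 37, 5), (231, 467, 37, 5), (234, 467, 38, 8), (237, 468, 38, 9), (240, 470, 39, 10)]
340 [(222, 442, 128, 0), (225, 443, 129, 0), (228, 443, 127, 5), (231, 445, 128, 4), (234, 446, 128, 7), (237, 446, 127, 11), (240, 446, 125, 16)]
346 [(222, 441, 132, 0), (225, 443, 133, -1), (228, 445, 133, -1), (231, 444, 131, 5), (234, 445, 131, 8), (237, 445, 130, 11), (240, 445, 128, 16)]
352 [(222, 440, 135, 1), (225, 442, 136, 0), (228, 443, 136, 0), (231, 442, 133, 8), (234, 443, 133, 10), (237, 443, 131, 14), (240, 445, 132, 15)]
```

Emit:
step_arm(commands="0 0 0 0 0 0 1;0 0 0 0 0 0 1;0 0 0 0 0 0 1;0 0 0 0 0 0 1;0 0 0 0 0 0 1;0 0 0 0 0 0 1;0 0 0 0 0 0 1;0 0 0 0 0 0 1", newtons=40)

```text
time: 7.4
eef_pos: [0.4658, 0.0831, -0.0236]
eef_rot: [-0.0, -0.118, 0.993, 0.0]
contact_force: [-0.0, -0.8, 0.7]
opening: 0.403
grasp_force: 39.9
```

The die is gripped at about 35.5 mm. Lift.

Emit:
step_arm(commands="0 0 -3 0 0 0 1;0 0 -6 0 0 0 1;0 0 -9 0 0 0 1;0 0 -11 0 0 0 1;0 0 -11 0 0 0 1;0 0 -11 0 0 0 1")

```text
time: 8.0
eef_pos: [0.4658, 0.0827, 0.086]
eef_rot: [-0.0, -0.118, 0.993, -0.0]
contact_force: [-0.8, 0.3, -2.4]
opening: 0.404
grasp_force: 40.0
```

```bash
cat >> h.py <<'E'
def place(th,xn,zn,off=(-.0156,0,-.0236),yo=0):
    "th deg nose-down, nose bottom corner at nest (xn,zn) mm; gives TCP pose"
    Rd=R.from_euler('z',NY,degrees=True)*R.from_euler('y',th,degrees=True)
    Nw=np.r_[NEST,0]+R.from_euler('z',NY,degrees=True).apply([xn/1e3,yo,zn/1e3])
    return Nw+Rd.apply(np.array(off)-[.044,0,0]), toolR(NY,th)
E
python3 - <<'E'
from h import *
s=r.read_state();print(s["joint_pos"].round(3),s["grasp_force"],s["opening"],s["contact_force"])
print(place(20,12,70)[0],cmd(*place(20,12,70)))
p,d,c=snap("wrist"); X=cloud(d,c); cv2.imwrite("pics/w4.png",p[:,:,::-1])
E
```

```text
[ 0.065  0.766 -0.551  2.111  0.857  0.501  0.664] 39.95097882114351 0.4038332863695003 [-0.82329791  0.30997849 -2.36933782]
[ 0.48043329 -0.07442702  0.06820765] [  2.25 -15.62   1.79  -1.11  19.95   6.26]
```

View pics/w4.png

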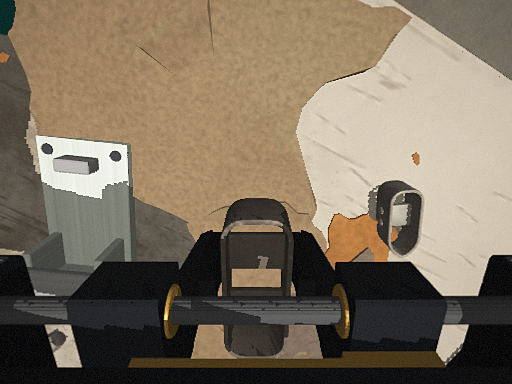

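The die is held level in the gripper at (258,275). Next, move above the entry pose and tilt.

Emit:
step_arm(commands="2.3 -15.6 1.5 -1.1 19.9 6.3 1;2.3 -15.6 1.5 -1.1 19.9 6.3 1;2.3 -15.6 1.5 -1.1 19.9 6.3 1;2.3 -15.6 1.5 -1.1 19.9 6.3 1;2.3 -15.6 1.5 -1.1 19.9 6.3 1;2.3 -15.6 1.5 -1.1 19.9 6.3 1;2.3 -15.6 1.5 -1.1 19.9 6.3 1;2.3 -15.6 1.5 -1.1 19.9 6.3 1")

```text
time: 8.85
eef_pos: [0.4799, -0.072, 0.0717]
eef_rot: [-0.173, -0.064, 0.983, -0.011]
contact_force: [-0.4, 0.1, -1.6]
opening: 0.403
grasp_force: 40.0
```

```bash
python3 - <<'E'
from h import *
s=r.read_state();print(s["joint_pos"].round(3),s["dq"].round(2),s["opening"])
print(cmd(*place(20,12,70)),cmd(*place(20,12,30)))
p,d,c=snap("wrist"); X=cloud(d,c); np.savez("w5.npz",p=p,d=d,X=X); cv2.imwrite("pics/w5.png",p[:,:,::-1])
E
```

```text
[ 0.368  0.953 -0.642  1.737  0.595  1.043  1.136] [ 0.01 -0.    0.01 -0.01  0.    0.    0.  ] 0.40272951738182644
[-0.14 -0.25  0.32 -0.03  0.07  0.22] [-1.5  -0.25  4.08 -0.03  0.07  0.22]
```

View pics/w5.png

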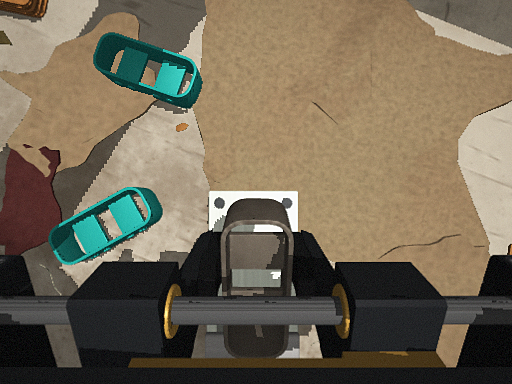

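The tail is over the stop and the die is centred on the nest. A quick check of the held die's pose from depth before I lower it.

```bash
python3 - <<'E'
from h import *
X=np.load("w5.npz")["X"]; p0,R0=pose()
Rd=R0*R.from_matrix([[-1,0,0],[0,1,0],[0,0,-1]]).inv()
org=p0-Rd.apply([-.0156,0,-.0236])
Y=Rd.inv().apply((X-org).reshape(-1,3)).reshape(X.shape)*1000
for u in (245,258,272): print(u,[(v,*map(int,Y[v,u].round())) for v in range(200,242,3)])
for v in (245,255): print(v,[(u,*map(int,Y[v,u].round())) for u in (219,222,225,228,285,288,291,294)])
N=R.from_euler('z',-NY,degrees=True).apply(org+Rd.apply([.044,0,0])-np.r_[NEST,0]);print(N*1000, Rd.as_euler('zyx',degrees=True))
E
```

```text
245 [(200, -44, -6, 4), (203, -43, -6, 8), (206, -44, -6, 14), (209, -44, -5, 17), (212, -44, -5, 20), (215, -43, -5, 24), (218, -43, -5, 28), (221, -43, -5, 30), (224, -41, -5, 29), (227, 11, -10, -75), (230, 14, -10, -74), (233, -28, -6, 12), (236, -27, -6, 15), (239, -26, -6, 16)]
258 [(200, -44, 1, 4), (203, -44, 1, 8), (206, -44, 1, 13), (209, -44, 1, 17), (212, -44, 1, 21), (215, -44, 1, 25), (218, -44, 1, 29), (221, -43, 1, 30), (224, -41, 1, 29), (227, 12, 2, -76), (230, 14, 2, -75), (233, -28, 1, 13), (236, -27, 1, 16), (239, -26, 1, 16)]
272 [(200, -43, 9, 2), (203, -44, 9, 8), (206, -43, 9, 12), (209, -43, 9, 16), (212, -43, 8, 19), (215, -43, 8, 23), (218, -44, 8, 28), (221, -43, 8, 29), (224, -42, 8, 31), (227, 11, 14, -75), (230, 14, 14, -74), (233, -28, 9, 13), (236, -27, 9, 15), (239, -25, 9, 15)]
245 [(219, -24, -19, 20), (222, -29, -16, 28), (225, -30, -15, 30), (228, -22, -15, 16), (285, -22, 16, 16), (288, -30, 16, 29), (291, -30, 17, 30), (294, -25, 20, 20)]
255 [(219, -23, -18, 28), (222, -25, -16, 30), (225, -24, -15, 29), (228, -17, -15, 18), (285, -18, 16, 19), (288, -24, 16, 29), (291, -25, 18, 30), (294, -24, 19, 28)]
[11.84839175  2.2803855  73.62353812] [ 7.83968676 19.75519131 -2.63629419]
```

The held die matches the model to within 1 mm. Next, descend to the entry height.

```bash
python3 -c "
from h import *
for a in ((20,12,45),(20,12,25),(20,12,16.5)): print(cmd(*place(*a)))"
```

```text
[-0.99 -0.21  2.68 -0.03  0.08  0.17]
[-1.67 -0.21  4.56 -0.03  0.08  0.17]
[-1.96 -0.21  5.36 -0.03  0.08  0.17]
```

Emit:
step_arm(commands="-1 -0.2 2.7 0 0.1 0.2 1;-1.7 -0.2 4.6 0 0.1 0.2 1;-1.9 -0.2 5.1 0 0.1 0.2 1;-2 -0.2 5.3 0 0.1 0.2 1;-2 -0.2 5.3 0 0.1 0.2 1;-2 -0.2 5.3 0 0.1 0.2 1")

```text
time: 9.5
eef_pos: [0.4818, -0.0755, 0.0156]
eef_rot: [-0.173, -0.06, 0.983, -0.011]
contact_force: [-0.3, 0.7, -1.2]
opening: 0.407
grasp_force: 40.0
```

```bash
cat >> h.py <<'E'
def die():
    p0,R0=pose(); Rd=R0*R.from_matrix([[-1,0,0],[0,1,0],[0,0,-1]]).inv(); org=p0-Rd.apply([-.0156,0,-.0236])
    N=R.from_euler('z',-NY,degrees=True).apply(org+Rd.apply([.044,0,0])-np.r_[NEST,0])*1000
    return N.round(2),Rd.as_euler('ZYX',degrees=True).round(2)
E
python3 -c "
from h import *
print(die(),r.read_state()['contact_force'])
for a in ((20,12,16),(20,25,16),(20,38,16)): print(cmd(*place(*a)))"
```

```text
(array([13.18, -1.38, 17.39]), array([ 7.01, 19.96, -0.07])) [-0.34696051  0.74409757 -1.15095652]
[ 0.07  0.12  0.17 -0.    0.04 -0.18]
[-1.16  0.12 -0.28 -0.    0.04 -0.18]
[-2.38  0.13 -0.72 -0.    0.04 -0.18]
```

Slide the nose under the lip.

Emit:
step_arm(commands="-0.4 0.1 0 0 0 -0.2 1;-0.8 0.1 -0.1 0 0 -0.2 1;-1.2 0.1 -0.3 0 0 -0.2 1;-1.6 0.1 -0.4 0 0 -0.2 1;-2 0.1 -0.6 0 0 -0.2 1;-2.3 0.1 -0.7 0 0 -0.2 1;-2.3 0.1 -0.7 0 0 -0.2 1;-2.3 0.1 -0.7 0 0 -0.2 1")

```text
time: 10.3
eef_pos: [0.5046, -0.0719, 0.0133]
eef_rot: [-0.174, -0.062, 0.983, -0.011]
contact_force: [-0.2, 0.1, -1.6]
opening: 0.402
grasp_force: 40.0
```

```bash
python3 -c "
from h import *
print(die(),r.read_state()['contact_force'])
for a in ((15,39.5,15.5),(10,41,15.5),(5,42.5,15),(0,44,14.5)): print(cmd(*place(*a)))"
```

```text
(array([36.33, -0.49, 15.04]), array([ 7.21, 20.07,  0.  ])) [-0.22316696  0.06101476 -1.59226475]
[-0.51  0.05  0.37  0.   -5.07  0.01]
[-9.300e-01  5.000e-02  8.000e-01  0.000e+00 -1.007e+01  1.000e-02]
[-1.400e+00  5.000e-02  1.260e+00  0.000e+00 -1.507e+01  1.000e-02]
[-1.910e+00  5.000e-02  1.690e+00  0.000e+00 -2.007e+01  1.000e-02]
```

The die is under the lip with no contact. Lower the tail.

Emit:
step_arm(commands="-0.3 0 0.2 0 -2.5 0 1;-0.5 0 0.4 0 -5 0 1;-0.7 0 0.6 0 -7.5 0 1;-0.9 0 0.8 0 -10 0 1;-1.2 0 1 0 -12.5 0 1;-1.4 0 1.2 0 -15 0 1;-1.6 0 1.4 0 -17.5 0 1;-1.9 0 1.6 0 -20 0 1;-1.9 0 1.6 0 -20 0 1;-1.9 0 1.6 0 -20 0 1")

```text
time: 11.3
eef_pos: [0.517, -0.0704, -0.008]
eef_rot: [-0.001, -0.063, 0.998, -0.0]
contact_force: [0.4, 0.0, -1.9]
opening: 0.406
grasp_force: 40.0
```

```bash
python3 -c "
from h import *
print(die(),r.read_state()['contact_force'],r.read_state()['opening'])
for a in ((0,44,14.3),): print(cmd(*place(*a)))"
```

```text
(array([44.34, -0.54, 15.49]), array([ 7.22,  0.11, -0.03])) [ 0.37904365  0.01275134 -1.89848999] 0.4056325196481466
[ 0.03  0.06  0.13 -0.03 -0.11  0.02]
```

Set down the last 1.5 mm, then release.

Emit:
step_arm(commands="0 0.1 0.1 0 -0.1 0 1;0 0.1 0.2 0 -0.1 0 1;0 0.1 0.2 0 -0.1 0 1")

```text
time: 11.6
eef_pos: [0.5177, -0.0689, -0.0096]
eef_rot: [0.001, -0.063, 0.998, 0.0]
contact_force: [0.1, -0.0, 3.5]
opening: 0.408
grasp_force: 40.0
```

Emit:
step_arm(commands="0 0 0 0 0 0 -1;0 0 0 0 0 0 -1;0 0 0 0 0 0 -1;0 0 0 0 0 0 -1;0 0 0 0 0 0 -1;0 0 0 0 0 0 -1;0 0 0 0 0 0 -1;0 0 0 0 0 0 -1")

```text
time: 12.4
eef_pos: [0.5169, -0.0693, -0.0102]
eef_rot: [0.0, -0.063, 0.998, 0.0]
contact_force: [0.9, -0.5, 0.8]
opening: 0.997
grasp_force: 0.0
```

Emit:
step_arm(commands="0 0 -1 0 0 0 -1;0 0 -3 0 0 0 -1;0 0 -6 0 0 0 -1;0 0 -10 0 0 0 -1;0 0 -14 0 0 0 -1;0 0 -16 0 0 0 -1;0 0 -16 0 0 0 -1;0 0 -16 0 0 0 -1")

```text
time: 13.2
eef_pos: [0.5166, -0.0697, 0.1502]
eef_rot: [0.001, -0.063, 0.998, -0.0]
contact_force: [0.3, 0.3, -0.5]
opening: 1.0
grasp_force: 0.0
```

```bash
python3 - <<'E'
from h import *
p,d,c=snap("wrist"); X=cloud(d,c)
Y=R.from_euler('z',-NY,degrees=True).apply((X-np.r_[NEST,0]).reshape(-1,3)).reshape(X.shape)*1000
m=(abs(Y[...,0])<70)&(abs(Y[...,1])<24)&(Y[...,2]>38)&(Y[...,2]<50)&(Y[...,0]<30)
P=Y[m]; print(len(P),cv2.minAreaRect(P[:,:2].astype(np.float32)),P.min(0),P.max(0))
for a in (-44,-20,0,20):
    q=P[abs(P[:,0]-a)<5]; print(a,len(q),np.median(q[:,2]) if len(q) else None)
cv2.imwrite("pics/w6.png",p[:,:,::-1])
E
```

```text
414 ((-6.564952850341797, 0.9680042266845703), (36.031803131103516, 72.77179718017578), 89.53173065185547) [-42.96949953 -17.00407994  38.06618509] [29.9474708  18.95799519 45.60938231]
-44 92 43.60764489426569
-20 53 43.82880590777455
0 38 43.82521470126285
20 44 43.606946171216165
```

View pics/w6.png

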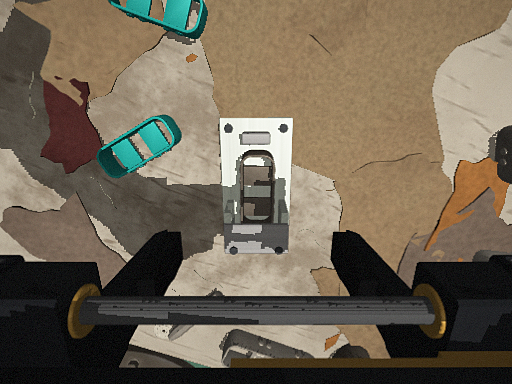

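The die is flat in the nest at (257,188): its top is at z ≈ 43.7 mm along the whole visible length, its nose is under the lip and its tail is inside the stop.

```bash
python3 -c "
from h import *
print(r.close_job())"
```

```text
the job is handed in; nothing more can be done
None
```

The dark steel die lies flat on the nest's floor with one end under the lip and the other inside the stop; it is released and the job handed in at about 13 s, after a first grasp that closed on nothing because the fingertips sit about 29 mm above the reported TCP.

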